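Seat a pin-footed price sign in its display base by feel

TASK

Take the little price sign out of its parking block and set the tip of its pin lightly on the black plate of the display base, near one end of the plate's window. Slide the tip gently along the middle of the plate until it drops into the hidden blind hole, then lower the sign fully home, upright with its panel lengthways along the base, and let go of it. Leave the tin and the gift box standing beside the base as they are.

Things in the scene. Friction and masses are not known exactly. Their poses are not given: they have to be found in the camera images.
- sign: price sign, one rigid piece, 26 x 60 x 91 mm, about 0.12 kg, upright at the start, its pin loosely in the parking block. Origin at the pin tip, z up along the pin, x normal to the panel, y along its width. From the tip up: steel pin 10 mm in diameter (z 0 to 16 mm), brass flange 26 mm in diameter (16 to 21), brass stem 10 mm in diameter (21 to 46), wooden panel (46 to 91).
- sign_tip (a point): centre of the flat end of the sign's pin (the sign's origin); axes as the sign's. The flat end is 7 mm across, with a bevel 2 mm high up to the pin's 10 mm.
- sign_panel (a point): centre of the sign's panel, 68.5 mm above the pin tip; axes as the sign's. The panel is 10 mm thick (x), 60 wide (y), 45 high, wood with blank pale faces; grip it across its thickness, from above.
- block: parking block of pale wood, 70 x 70 x 30 mm, fixed; origin at the centre of its underside. A 16 mm hole, 24 mm deep, in the middle of its top; the sign's flange rests on its top, so the pin tip starts 14 mm above the counter; lift the sign more than 20 mm to clear it.
- stand: display base, 80 (x) x 240 (y) x 28 (z) mm, fixed to the counter; origin at the centre of its underside, y along its length, z up. A dark wooden frame; in its top a window, 44 (x) x 100 mm (y), centred, edged by a thin brass line, with a flat black plate in it. A push of the sign on plate or frame above 30 N spoils it.
- stand_plate (a point): middle of the black plate's face, 24 mm above the counter (4 mm below the frame's top); axes as the base's. One unmarked blind hole, 12 mm across, 18 deep, lies at x = 0 and y between -20 and 20 mm, elsewhere each time, not measured; the rest of the face is plain. With the sign home its tip is 16 mm below the face. Contact is stiff (some N per 0.1 mm).
- tin: bystander: round sweet tin, dark blue with a gold lid, 63 mm across, 36 mm high, standing loose beside the long side (+x) of the base; origin at the centre of its underside
- ballotin: bystander: red gift box with a gold ribbon, 50 x 60 x 68 mm, standing loose beside the long side (+x) of the base; origin at the centre of its underside
There are look-alikes about, which are no part of the job. Leave any green look-alike of the sign alone.

How it is judged:
By the outcome, as a careful person would: the job done as asked, in the order asked, and still so for the second after the job is handed in, with the robot touching nothing.
It also fails if it takes over 72 s, if anything falls off the work surface, if the arm or the gripper's body presses on something with over 40 N, if the wrist force passes 120 N, or if a joint passes its speed limit or range.

ROBOT

A 6-joint arm with a two-finger parallel gripper is mounted at the origin on a cart in front of the work surface, level with it; the furniture and walls round the work are solid. World frame = base frame: x ahead of the robot, y to its left, z up, the work surface at z = 0. Lengths are in m, angles in degrees, forces in N, time in s.
With the tool pointing down it reaches from about 0.275 to 0.875 m from the base axis. Payload 12.5 kg.
Tool frame: the origin (TCP) lies midway between the tips of the shut fingers; the grasp point (between the pads) lies 19 mm behind it; z points along the fingers, y is the line along which they close (so a half turn about z gives the same grasp; the last joint's range is limited). The gripper opens to 85 mm and grips with 20 to 120 N. Pads are 22 mm wide; open, the fingers measure 114 mm over their backs; the gripper's body (76 mm by 85 mm) begins 54 mm behind the grasp point. The pads swing forward as they close: fully open they stand 13 mm farther back than shut.
Start: joints at [63.621, 20.094, 94.641, -0, 65.266, -4.847], TCP at [0.202, 0.512, 0.231] pointing down, gripper open.
Joint ranges: [-157.81, 157.81], [-45, 120.19], [0.68, 151.7], [-89.99, 269.99], [4.06, 180], [-164.3, 164.3]. Speed limits (degrees/s): [127.2, 127.2, 159.86, 180, 180, 180].

INTERFACE

Orientations are given as a 3x3 rotation matrix whose columns are the frame's x, y, z axes.
In Python, from station import arm gives the robot as it stands.
- The arm moves only by the tool arm_command, never from a script. Its argument "targets" is a list of rows, each a list of 6 numbers: the shift along the world's x, y, z as a fraction of full scale, then the turn, a rotation vector about the world's x, y, z as a fraction of full scale. A call has exactly 5 rows; each row shifts and turns the commanded pose from where the row before left it; what a row does not reach is not made up. Full scale, the value 1, is 0.02 m for a shift and 0.1 rad for a turn. A row lasts 1/12 s, in which the tool goes at most 41.7 mm and 7.16 degrees, less where a joint would pass 70% of its speed; a pose out of reach is approached as far as the arm can. A call with a number of a shift or a turn outside -1 to 1 is refused whole. A call with a gripper value outside its range is refused whole. "gripper" is the gripper's target within -1 to 1 (fully open at 1, half-way at 0, shut at -1), set as the call begins (left out, the last holds). The fingers move at their own pace and stop on an object; the grip force is fixed at half the most. Time passes only in rows, so rows that do not move let the fingers close, or fill a call up. It gives the time, the measured TCP pose, the force, the opening and the grip force at its end, in the units of the state.
- arm.get_obs(): the state, without advancing time (a new reading comes with each control period).
- arm.snapshot(name): name is "scene" or "top" or "wrist"; returns the picture (400x640x3 uint8, blue, green, red); there is no depth.
- arm.camera_params(name): a dict with "fx", "fy", "cx", "cy" (pixels), "dist" ([k1, k2, p1, p2, k3] as OpenCV has them; the pictures are not rectified), "R" (3x3) and "t" (3): a world point X has camera coordinates R X + t. Camera axes: x right, y down, z forward; pixel columns grow to the right and rows downward; lengths in m; the calibration is good to about 2 mm. A picture is of the moment at which its call begins: read the wrist's pose just before it. camera_params takes no time and is no camera call; for the wrist camera it gives the pose at the moment of the call.
- arm.hand_in(): hands the job in; it is judged then, once.
The state is a dict: "time_s": time; "joints": joint angles; "qvel": joint speeds; "tau": joint torques, N m; "tcp_pos": TCP position; "tool_rot": TCP orientation; "force": force on the tool from outside, world axes, zero at the start; "ft_torque": the same for the moment, N m; "gripper_width": finger opening in m; "gripper_force": force on a finger pad.
Only numpy, scipy, OpenCV 4.12 (cv2) and the standard library are available. Lean on these libraries where they do the work, as an engineer would, in place of code of your own. Each camera call takes 0.05 s, during which the arm holds its last target. There are 200 camera calls.

## Working session

There is one attempt and no reset: what is moved stays moved. The work goes in short steps, Python scripts to look and compute and a tool call to move; the robot and the scene stay as the last step left them, time stands still between calls to the robot, and variables do not carry over. Pictures are saved under pics/ and viewed, at most 10 in all, crops included, and the job is handed in when it is done.

Besides the shell and the picture viewer there is one more tool, called after "Request:" as name(argument=value, ...), one argument or row to a line, values as JSON. arm_command: Moves the arm, as the interface text tells. Its arguments: {"type":"object","properties":{"targets":{"type":"array","items":{"type":"array","items":{"type":"number"}}},"gripper":{"type":"number"}},"required":["targets"]}

```bash
mkdir -p pics; ls; python3 - <<'E'
from station import arm
import cv2,numpy as np
a=arm.snapshot("scene");b=arm.snapshot("top")
cv2.imwrite("pics/scene.png",a);cv2.imwrite("pics/top.png",b)
cv2.imwrite("pics/wrist.png",arm.snapshot("wrist"))
for n in("scene","top","wrist"):print(n,arm.camera_params(n))
o=arm.get_obs();print(o)
E
```

```text
pics
scene {'fx': 510.3390142227688, 'fy': 510.3390142227688, 'cx': 315.49354777777006, 'cy': 199.8563468748208, 'dist': array([-0.1199748,  0.       ,  0.       ,  0.       ,  0.       ]), 'R': array([[ 0.52469386, -0.85122865,  0.01030231],
       [-0.65024337, -0.40855945, -0.64051755],
       [ 0.549436  ,  0.32937662, -0.76787442]]), 't': array([-0.33415467,  0.43091122,  0.77555337])}
top {'fx': 380.7799737872528, 'fy': 380.7799737872528, 'cx': 319.73318185916617, 'cy': 199.91356038978043, 'dist': array([-0.02438487,  0.        ,  0.        ,  0.        ,  0.        ]), 'R': array([[-0.03570054, -0.99936031, -0.00210717],
       [-0.97891942,  0.03539447, -0.20115664],
       [ 0.20110254, -0.00511865, -0.97955682]]), 't': array([-0.00361096,  0.60284952,  0.79469619])}
wrist {'fx': 304.4950639329154, 'fy': 304.4950639329154, 'cx': 323.0286401893026, 'cy': 198.460023248626, 'dist': array([-0.01567309,  0.        ,  0.        ,  0.        ,  0.        ]), 'R': array([[ 0.36679677,  0.93030051, -0.00104791],
       [ 0.87864341, -0.34605895,  0.3289817 ],
       [ 0.3056892 , -0.
[... 178 characters left out ...]
4,
        6.52652332e+01, -4.84778270e+00]), 'qvel': array([ 0.03036362, -0.23049395, -0.12512614,  0.00832994,  0.02064362,
        0.01284339]), 'tau': array([ 2.57649554e-04, -5.06260407e+01, -2.91496950e+01, -5.46545209e-05,
        3.33794254e-03, -1.24194406e-05]), 'tcp_pos': array([0.20171855, 0.51141345, 0.23088262]), 'tool_rot': array([[-9.30223491e-01,  3.66993327e-01, -3.93741258e-04],
       [ 3.66993530e-01,  9.30223160e-01, -7.88028479e-04],
       [ 7.70660445e-05, -8.77543096e-04, -9.99999612e-01]]), 'force': array([-0.95324786,  0.05338155, -0.97486964]), 'ft_torque': array([-0.01119496,  0.01998684,  0.04771111]), 'gripper_force': 0.0, 'gripper_width': 0.08507962837410794}
```

View pics/top.png

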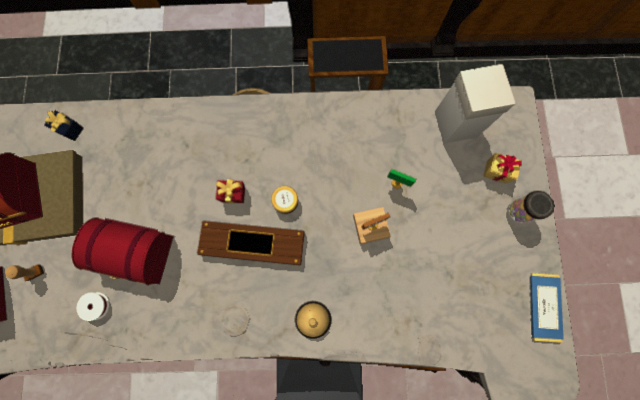

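View pics/scene.png

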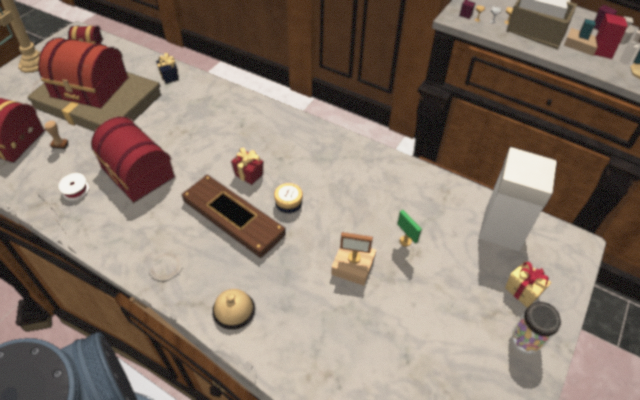

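The price sign (orange-wood block, top pixel 374,222; scene 355,250) is the one meant. The green sign (401,180; scene 408,225) is the look-alike and the handbell (313,320) is irrelevant. The stand is at top (252,243), the tin at (285,198) and the red ballotin at (230,190). The gold box with red ribbon (505,167) is a decoy.

```bash
cat > h.py <<'E'
import cv2,numpy as np
from station import arm
def ray(c,uv):
    K=np.array([[c['fx'],0,c['cx']],[0,c['fy'],c['cy']],[0,0,1]])
    p=cv2.undistortPoints(np.array(uv,float).reshape(-1,1,2),K,c['dist']).reshape(-1,2)
    d=np.c_[p,np.ones(len(p))]@c['R']; return -c['R'].T@c['t'],d
def onz(c,uv,z):
    o,d=ray(c,uv); return o+d*((z-o[2])/d[:,2])[:,None]
def proj(c,X):
    K=np.array([[c['fx'],0,c['cx']],[0,c['fy'],c['cy']],[0,0,1]])
    return cv2.projectPoints(np.array(X,float).reshape(-1,1,3),cv2.Rodrigues(c['R'])[0],c['t'],K,c['dist'])[0].reshape(-1,2)
E
python3 - <<'E'
from h import *
t=cv2.imread("pics/top.png");s=cv2.imread("pics/scene.png")
a=cv2.resize(t[195:255,340:410],None,fx=5.7,fy=5.7,interpolation=2)
b=cv2.resize(s[225:285,325:395],None,fx=5.7,fy=5.7,interpolation=2)
cv2.imwrite("pics/crop.png",np.hstack([a,b]))
c=arm.camera_params("top")
# window: dark plate
g=cv2.cvtColor(t,6)
m=np.zeros_like(g);m[215:275,190:315]=(g[215:275,190:315]<30)*255
n,l,st,ce=cv2.connectedComponentsWithStats(m);i=1+st[1:,4].argmax()
pl=(l==i).astype(np.uint8);r=cv2.minAreaRect(cv2.findContours(pl,0,1)[0][0]);print("plate",st[i],r)
print(onz(c,cv2.boxPoints(r),.024),onz(c,[r[0]],.024))
hsv=cv2.cvtColor(t,40)
for nm,(x0,y0,x1,y1),z in(("stand",(185,210,318,275),.028),("block",(345,198,400,250),.03)):
    roi=hsv[y0:y1,x0:x1];mm=((roi[...,1]>90)).astype(np.uint8)
    k=max(cv2.findContours(mm,0,1)[0],key=cv2.contourArea);r=cv2.minAreaRect(k)
    print(nm,r,onz(c,cv2.boxPoints(r)+[x0,y0],z).round(4).tolist())
print("tin",onz(c,[(285,197)],.036),"box",onz(c,[(229,186)],.068))
E
```

```text
plate [229 232  43  22 769] ((250.04454040527344, 242.054443359375), (41.89106369018555, 18.408187866210938), 5.710592269897461)
[[0.50245764 0.18814175 0.024     ]
 [0.54453116 0.18437468 0.024     ]
 [0.53146958 0.08795783 0.024     ]
 [0.48965717 0.09260957 0.024     ]] [[0.516928   0.13818654 0.024     ]]
stand ((65.3910903930664, 32.589107513427734), (104.37940216064453, 34.52779006958008), 5.710593223571777) [[0.4922, 0.2592, 0.028], [0.5711, 0.2533, 0.028], [0.5385, 0.0132, 0.028], [0.4608, 0.0231, 0.028]]
block ((28.31175994873047, 26.652942657470703), (31.346452713012695, 35.25120544433594), 77.47119140625) [[0.5747, -0.1006, 0.03], [0.5898, -0.1816, 0.03], [0.5181, -0.1921, 0.03], [0.5035, -0.1123, 0.03]]
tin [[0.61732446 0.05489664 0.036     ]] box [[0.64027976 0.17774647 0.068     ]]
```

View pics/crop.png

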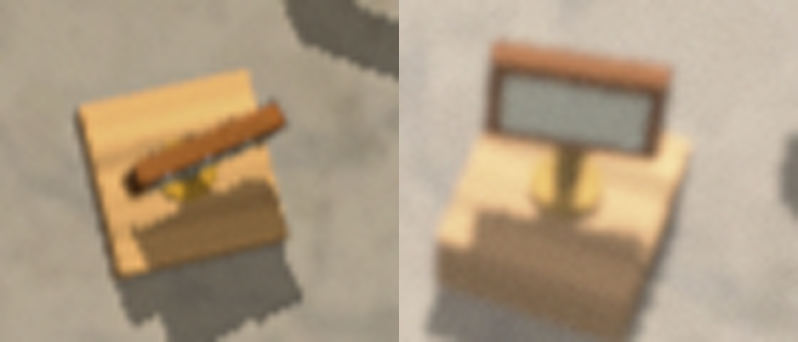

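The crop confirms it. The left half (top view) shows the brown panel with pale face standing on a brass flange in the pale block, its top edge running from crop (130,178) to (283,112). The right half (scene) agrees, and nothing about it is green.

```bash
python3 - <<'E'
from h import *
c=arm.camera_params("top")
e=onz(c,np.array([(133,176),(280,114)])/5.7+[340,195],.105);print(e,e.mean(0))
d=e[0]-e[1];print("panel len",np.linalg.norm(d),"dir deg",np.degrees(np.arctan2(d[1],d[0])))
s=arm.camera_params("scene")
f=np.array([(492,48),(670,72)])-[399,0]
e=onz(s,f/5.7+[325,225],.105);print(e,e.mean(0));d=e[0]-e[1];print(np.linalg.norm(d),np.degrees(np.arctan2(d[1],d[0])))
R=arm.get_obs()['tool_rot'];print("tool y deg",np.degrees(np.arctan2(R[1,1],R[0,1])))
w=arm.camera_params("wrist");print("wrist cam rel tool",R.T@(-w['R'].T@w['t']-arm.get_obs()['tcp_pos']),(w['R']@R).round(2))
E
```

```text
[[ 0.53437164 -0.11461211  0.105     ]
 [ 0.55550565 -0.17048905  0.105     ]] [ 0.54493864 -0.14255058  0.105     ]
panel len 0.05974008628987016 dir deg 110.71782643342098
[[ 0.53657171 -0.11712932  0.105     ]
 [ 0.5589541  -0.17120588  0.105     ]] [ 0.5477629 -0.1441676  0.105    ]
0.058525598046400264 112.48476045215044
tool y deg 68.46968427848786
wrist cam rel tool [ 0.08540703 -0.00028787 -0.14182783] [[ 0.    1.    0.  ]
 [-0.94  0.   -0.33]
 [-0.33 -0.    0.94]]
```

Request:
arm_command(
  targets=[
    [0.49,-0.935,0,0,0,-0.234],
    [0.49,-0.935,0,0,0,-0.234],
    [0.49,-0.935,0,0,0,-0.234],
    [0.49,-0.935,0,0,0,-0.234],
    [0.49,-0.935,0,0,0,-0.234],
  ],
  gripper=1,
)

```text
time_s: 0.57
tcp_pos: [0.251, 0.4171, 0.2311]
tool_rot: [[-0.881, 0.474, -0.0], [0.474, 0.881, -0.0], [0.0, -0.0, -1.0]]
force: [0.1, 0.1, 0.8]
gripper_width: 0.0853
gripper_force: 0.0
```

Request:
arm_command(
  targets=[
    [0.49,-0.935,0,0,0,-0.234],
    [0.49,-0.935,0,0,0,-0.234],
    [0.49,-0.935,0,0,0,-0.234],
    [0.49,-0.935,0,0,0,-0.234],
    [0.49,-0.935,0,0,0,-0.234],
  ],
)

```text
time_s: 0.98
tcp_pos: [0.3001, 0.3236, 0.2312]
tool_rot: [[-0.819, 0.574, -0.0], [0.574, 0.819, -0.0], [0.0, -0.0, -1.0]]
force: [1.0, 0.2, 0.8]
gripper_width: 0.085
gripper_force: 0.0
```

Request:
arm_command(
  targets=[
    [0.49,-0.935,0,0,0,-0.234],
    [0.49,-0.935,0,0,0,-0.234],
    [0.49,-0.935,0,0,0,-0.234],
    [0.49,-0.935,0,0,0,-0.234],
    [0.49,-0.935,0,0,0,-0.234],
  ],
)

```text
time_s: 1.4
tcp_pos: [0.3491, 0.2301, 0.2312]
tool_rot: [[-0.747, 0.665, -0.0], [0.665, 0.747, -0.0], [0.0, -0.0, -1.0]]
force: [-0.7, 1.1, 0.3]
gripper_width: 0.0856
gripper_force: 0.0
```

Request:
arm_command(
  targets=[
    [0.49,-0.935,0,0,0,-0.234],
    [0.49,-0.935,0,0,0,-0.234],
    [0.49,-0.935,0,0,0,-0.234],
    [0.49,-0.935,0,0,0,-0.234],
    [0.49,-0.935,0,0,0,-0.234],
  ],
)

```text
time_s: 1.82
tcp_pos: [0.3981, 0.1366, 0.2312]
tool_rot: [[-0.664, 0.748, -0.0], [0.748, 0.664, -0.0], [0.0, -0.0, -1.0]]
force: [0.5, 0.6, 0.2]
gripper_width: 0.0853
gripper_force: 0.0
```

```bash
python3 - <<'E'
from h import *
cv2.imwrite("pics/w1.png",arm.snapshot("wrist"))
E
```

Request:
arm_command(
  targets=[
    [0.49,-0.935,-0.1,0,0,-0.234],
    [0.49,-0.935,-0.1,0,0,-0.234],
    [0.49,-0.935,-0.1,0,0,-0.234],
    [0.49,-0.935,-0.1,0,0,-0.234],
    [0.49,-0.935,-0.1,0,0,-0.234],
  ],
)

```text
time_s: 2.28
tcp_pos: [0.4471, 0.0432, 0.2211]
tool_rot: [[-0.572, 0.82, -0.0], [0.82, 0.572, 0.0], [0.0, -0.0, -1.0]]
force: [0.1, 0.2, -0.2]
gripper_width: 0.0853
gripper_force: 0.0
```

Request:
arm_command(
  targets=[
    [0.49,-0.935,-0.1,0,0,-0.234],
    [0.49,-0.935,-0.1,0,0,-0.234],
    [0.49,-0.935,-0.1,0,0,-0.234],
    [0.49,-0.935,-0.1,0,0,-0.234],
    [0.49,-0.935,-0.1,0,0,-0.234],
  ],
)

```text
time_s: 2.7
tcp_pos: [0.4961, -0.0503, 0.211]
tool_rot: [[-0.472, 0.882, -0.0], [0.882, 0.472, 0.0], [0.0, -0.0, -1.0]]
force: [0.0, 0.3, -0.4]
gripper_width: 0.0852
gripper_force: 0.0
```

Request:
arm_command(
  targets=[
    [0.49,-0.935,-0.1,0,0,-0.234],
    [0.49,-0.935,-0.1,0,0,-0.234],
    [0.49,-0.935,-0.1,0,0,-0.234],
    [0.49,-0.935,-0.1,0,0,-0.234],
    [0.49,-0.935,-0.1,0,0,-0.234],
  ],
)

```text
time_s: 3.12
tcp_pos: [0.5451, -0.1438, 0.2009]
tool_rot: [[-0.366, 0.931, -0.001], [0.931, 0.366, 0.0], [0.0, -0.0, -1.0]]
force: [0.4, 0.1, -0.0]
gripper_width: 0.0853
gripper_force: 0.0
```

```bash
python3 - <<'E'
from h import *
o=arm.get_obs();c=arm.camera_params("wrist");im=arm.snapshot("wrist");cv2.imwrite("pics/w2.png",im)
np.save("w2.npy",c,allow_pickle=True)
print(o['time_s'],o['tcp_pos'],o['tool_rot'],o['joints'])
print("proj panel ends",proj(c,[(.5356,-.116,.105),(.557,-.171,.105)]))
c1=im.copy()
E
```

```text
3.1167 [ 0.54505965 -0.14381809  0.20091636] [[-3.66031188e-01  9.30602432e-01 -5.31147614e-04]
 [ 9.30602508e-01  3.66031329e-01  1.95275034e-04]
 [ 3.76140089e-04 -4.22810549e-04 -9.99999840e-01]] [-1.95128511e+01  2.34072137e+01  9.43763945e+01  4.30325476e-04
  6.22488136e+01 -4.09841153e+01]
proj panel ends [[325.41608906 166.34815756]
 [324.96769233 233.41686809]]
```

View pics/w2.png

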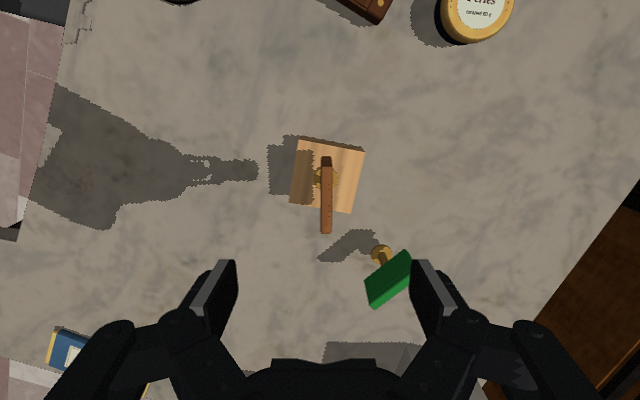

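The wrist picture shows the panel edge-on and upright at cols 321–332, rows 156–233. The block is under it, and the green look-alike at (390,280) is near the right finger.

```bash
python3 - <<'E'
from h import *
c=np.load("w2.npy",allow_pickle=True).item();im=cv2.imread("pics/w2.png");h=cv2.cvtColor(im,40)
m=((h[...,0]<13)&(h[...,1]>110)&(h[...,2]<190)).astype(np.uint8);m[:,:310]=0;m[:,345:]=0;m[:160]=0;m[240:]=0
for r in range(172,234,10):
    x=np.where(m[r])[0];print(r,x.min() if len(x) else 0,x.max() if len(x) else 0)
e=onz(c,[(326.5,168),(326.5,233)],.105);print(e,e.mean(0))
t=cv2.imread("pics/top.png");ht=cv2.cvtColor(t,40);ct=arm.camera_params("top")
gm=((ht[...,0]>50)&(ht[...,0]<85)&(ht[...,1]>120)).astype(np.uint8);gm[:160]=0;gm[200:]=0
k=max(cv2.findContours(gm,0,1)[0],key=cv2.contourArea);b=cv2.boxPoints(cv2.minAreaRect(k));g=onz(ct,b,.08);print(b,g)
o=arm.get_obs();print((g-o['tcp_pos'])@o['tool_rot'])
E
```

```text
172 321 321
182 324 331
192 0 0
202 322 330
212 321 331
222 321 329
232 322 324
[[ 0.53690328 -0.11693638  0.105     ]
 [ 0.55808178 -0.17014816  0.105     ]] [ 0.54749253 -0.14354227  0.105     ]
[[387.65518 176.86206]
 [390.89658 168.7586 ]
 [415.55173 178.62067]
 [412.31033 186.72412]] [[ 0.64537791 -0.17815484  0.08      ]
 [ 0.66382137 -0.18676135  0.08      ]
 [ 0.63912493 -0.24000481  0.08      ]
 [ 0.62088372 -0.23119864  0.08      ]]
[[-0.06539944  0.08080058  0.12065972]
 [-0.08011956  0.09485587  0.12067294]
 [-0.12074925  0.05250014  0.12071275]
 [-0.1059166   0.03870583  0.12069941]]
```

Request:
arm_command(
  targets=[
    [0.1,0,-0.75,0,0,0],
    [0,0,-0.75,0,0,0],
    [0,0,-0.75,0,0,0],
    [0,0,-0.75,0,0,0],
    [0,0,-0.75,0,0,0],
  ],
  gripper=-0.1,
)

```text
time_s: 3.58
tcp_pos: [0.5466, -0.1427, 0.1254]
tool_rot: [[-0.367, 0.93, -0.0], [0.93, 0.367, 0.0], [0.0, -0.0, -1.0]]
force: [-0.1, -0.5, -0.4]
gripper_width: 0.0384
gripper_force: 0.0
```

Request:
arm_command(
  targets=[
    [0,0,-0.6,0,0,0],
    [0,0,-0.6,0,0,0],
    [0,0,-0.6,0,0,0],
    [0,0,-0.6,0,0,0],
    [0,0,-0.6,0,0,0],
  ],
)

```text
time_s: 4.0
tcp_pos: [0.5469, -0.1429, 0.0653]
tool_rot: [[-0.367, 0.93, 0.0], [0.93, 0.367, -0.0], [-0.0, 0.0, -1.0]]
force: [-0.8, 0.1, -0.5]
gripper_width: 0.0384
gripper_force: 0.0
```

Request:
arm_command(
  targets=[
    [0,0,0,0,0,0],
    [0,0,0,0,0,0],
    [0,0,0,0,0,0],
    [0,0,0,0,0,0],
    [0,0,0,0,0,0],
  ],
  gripper=-1,
)

```text
time_s: 4.42
tcp_pos: [0.5471, -0.143, 0.0668]
tool_rot: [[-0.367, 0.93, 0.001], [0.93, 0.367, -0.0], [-0.001, 0.001, -1.0]]
force: [0.4, -0.5, -1.0]
gripper_width: 0.009
gripper_force: 58.8
```

Request:
arm_command(
  targets=[
    [0,0,0,0,0,0],
    [0,0,0,0,0,0],
    [0,0,0,0,0,0],
    [0,0,0,0,0,0],
    [0,0,0,0,0,0],
  ],
)

```text
time_s: 4.83
tcp_pos: [0.5468, -0.1429, 0.0663]
tool_rot: [[-0.367, 0.93, 0.0], [0.93, 0.367, -0.0], [-0.0, -0.0, -1.0]]
force: [0.3, -0.2, -1.4]
gripper_width: 0.0095
gripper_force: 58.8
```

Request:
arm_command(
  targets=[
    [0,0,0.4,0,0,0],
    [0,0,0.7,0,0,0],
    [0,0,0.8,0,0,0],
    [0,0,0.8,0,0,0],
    [0,0,0.8,0,0,0],
  ],
)

```text
time_s: 5.25
tcp_pos: [0.5468, -0.1429, 0.1376]
tool_rot: [[-0.367, 0.93, 0.0], [0.93, 0.367, -0.0], [-0.0, 0.0, -1.0]]
force: [0.6, -1.1, -1.0]
gripper_width: 0.0093
gripper_force: 58.9
```

Request:
arm_command(
  targets=[
    [-0.118,0.81,0,0,0,-0.34],
    [-0.118,0.81,0,0,0,-0.34],
    [-0.118,0.81,0,0,0,-0.34],
    [-0.118,0.81,0,0,0,-0.34],
    [-0.118,0.81,0,0,0,-0.34],
  ],
)

```text
time_s: 5.67
tcp_pos: [0.5349, -0.0612, 0.137]
tool_rot: [[-0.203, 0.979, 0.001], [0.979, 0.203, -0.0], [-0.0, 0.0, -1.0]]
force: [0.2, -0.6, -1.2]
gripper_width: 0.0093
gripper_force: 59.1
```

Request:
arm_command(
  targets=[
    [-0.118,0.81,0,0,0,-0.34],
    [-0.118,0.81,0,0,0,-0.34],
    [-0.118,0.81,0,0,0,-0.34],
    [-0.118,0.81,0,0,0,-0.34],
    [-0.118,0.81,0,0,0,-0.34],
  ],
)

```text
time_s: 6.08
tcp_pos: [0.5232, 0.0199, 0.1369]
tool_rot: [[-0.034, 0.999, 0.001], [0.999, 0.034, -0.0], [-0.0, 0.001, -1.0]]
force: [-0.2, -0.5, -0.6]
gripper_width: 0.0095
gripper_force: 59.1
```

Request:
arm_command(
  targets=[
    [-0.118,0.81,0,0,0,-0.34],
    [-0.118,0.81,0,0,0,-0.34],
    [-0.118,0.81,0,0,0,-0.34],
    [-0.118,0.81,0,0,0,-0.34],
    [-0.118,0.81,0,0,0,-0.34],
  ],
)

```text
time_s: 6.5
tcp_pos: [0.5113, 0.1009, 0.1369]
tool_rot: [[0.135, 0.991, 0.001], [0.991, -0.135, 0.0], [0.0, 0.0, -1.0]]
force: [0.4, -0.2, -2.0]
gripper_width: 0.0089
gripper_force: 59.1
```

```bash
python3 - <<'E'
from h import *
o=arm.get_obs();c=arm.camera_params("wrist");im=arm.snapshot("wrist");cv2.imwrite("pics/w3.png",im)
np.save("w3.npy",c,allow_pickle=True)
s=arm.snapshot("scene");cv2.imwrite("pics/s3.png",s);t=arm.snapshot("top");cv2.imwrite("pics/t3.png",t)
print(o['time_s'],o['tcp_pos'],o['tool_rot'],o['force'],o['gripper_width'])
a=im[:300,150:500]
b=cv2.resize(s[120:270,180:330],(300,300),interpolation=2)
cv2.imwrite("pics/v3.png",np.hstack([a,b]))
E
```

```text
6.5 [0.51132869 0.10092739 0.13693382] [[ 1.35257192e-01  9.90810392e-01  5.09218961e-04]
 [ 9.90810515e-01 -1.35257239e-01  5.88357617e-05]
 [ 1.27170635e-04  4.96581541e-04 -9.99999869e-01]] [ 0.43214467 -0.18226243 -2.00901883] 0.008927184632263415
```

View pics/v3.png

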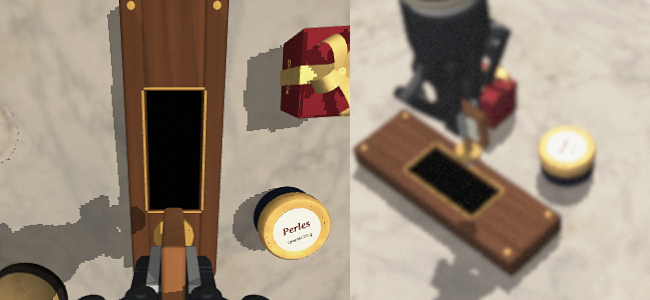

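The wrist view shows the window (crop cols 145–203, rows 90–210) lying straight ahead of the held sign (panel and flange at col ~173). The sign is nearly centred on it, and the tin and ballotin are clear to the right.

```bash
python3 - <<'E'
from h import *
c=np.load("w3.npy",allow_pickle=True).item();im=cv2.imread("pics/w3.png");h=cv2.cvtColor(im,40);g=cv2.cvtColor(im,6)
o=arm.get_obs();T=o['tcp_pos'];R=o['tool_rot']
m=(g<25).astype(np.uint8);m[:,:285]=0;m[:,365:]=0;m[:85]=0;m[205:]=0
L=[];Rr=[]
for r in range(100,200,4):
    x=np.where(m[r])[0];L.append((x.min()-.5,r));Rr.append((x.max()+.5,r))
l=onz(c,L,.026);q=onz(c,Rr,.026);mid=(l+q)/2
print("rows",L[0],Rr[0],L[-1],Rr[-1],"width",np.linalg.norm(l-q,axis=1).round(4)[[0,12,24]])
f=np.polyfit(mid[:,1],mid[:,0],1);print("line x=",f,"dir",np.degrees(np.arctan2(1,f[0])))
tl=(mid-T)@R;print("mid in tool y",tl[:,1].round(4)[::6])
# far and near ends of the window at centre column
x=np.where(g[60:215,324]<25)[0]+60;e=onz(c,[(324,x.min()-.5),(324,x.max()+.5)],.024);print(x.min(),x.max(),e,e.mean(0))
# flange/stem: gold hue
gm=((h[...,0]>14)&(h[...,0]<28)&(h[...,1]>120)&(h[...,2]>120)).astype(np.uint8)
for r in range(206,250,4):
    x=np.where(gm[r,290:360])[0]+290
    b=np.where((h[r,290:360,0]<14)&(h[r,290:360,1]>80)&(h[r,290:360,2]>60))[0]+290
    print(r,x.min() if len(x) else 0,x.max() if len(x) else 0,'|',b.min() if len(b) else 0,b.max() if len(b) else 0)
tip=T+R@[0,0,-0.0523+.1046];print("tip",tip,"proj tip/flange axis/panel top",proj(c,[T-[0,0,.0523],T-[0,0,.0523-.0185],T+[0,0,.091-.0523]]))
E
python3 - <<'E'
import cv2
im=cv2.imread('pics/w3.png');cv2.imwrite('pics/v3b.png',cv2.resize(im[195:300,280:370],None,fx=5,fy=5,interpolation=2))
E
```

```text
rows (np.float64(296.5), 100) (np.float64(351.5), 100) (np.float64(299.5), 196) (np.float64(348.5), 196) width [0.0435 0.0441 0.043 ]
line x= [0.13364369 0.49838326] dir 82.38788605972259
mid in tool y [0.0005 0.0005 0.0004 0.0004 0.0003]
91 207 [[0.52333866 0.18640342 0.024     ]
 [0.51008609 0.08840497 0.024     ]] [0.51671238 0.1374042  0.024     ]
206 295 353 | 290 359
210 295 352 | 292 359
214 0 0 | 290 359
218 0 0 | 290 359
222 310 337 | 290 359
226 307 340 | 290 359
230 305 342 | 290 359
234 304 343 | 290 359
238 304 343 | 290 359
242 306 342 | 290 359
246 0 0 | 290 359
tip [0.51139802 0.10075565 0.08449777] proj tip/flange axis/panel top [[323.75583075 221.91341174]
 [323.83382388 233.58054175]
 [324.34681091 310.41798883]]
```

View pics/v3b.png

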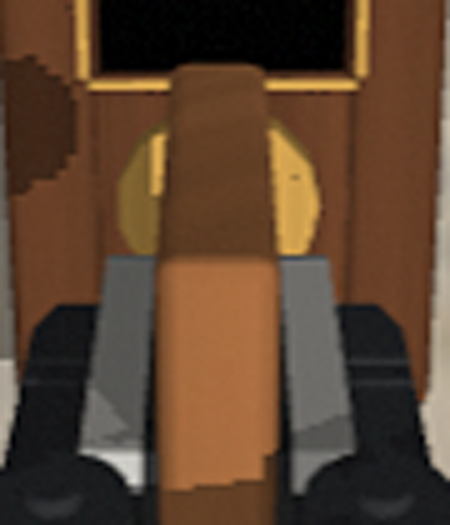

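Request:
arm_command(
  targets=[
    [0.03,0,-0.6,0,0,0],
    [0,0,-0.7,0,0,0],
    [0,0,-0.7,0,0,0],
    [0,0,-0.5,0,0,0],
    [0,0,-0.3,0,0,0],
  ],
)

```text
time_s: 7.07
tcp_pos: [0.5118, 0.0994, 0.0794]
tool_rot: [[0.134, 0.991, -0.001], [0.991, -0.134, -0.0], [-0.0, -0.001, -1.0]]
force: [0.9, 0.3, -1.2]
gripper_width: 0.0092
gripper_force: 59.1
```

Request:
arm_command(
  targets=[
    [0,0,-0.025,0,0,0],
    [0,0,-0.025,0,0,0],
    [0,0,0,0,0,0],
    [0,0,0,0,0,0],
    [0,0,0,0,0,0],
  ],
)

```text
time_s: 7.48
tcp_pos: [0.5123, 0.1001, 0.0798]
tool_rot: [[0.134, 0.991, 0.001], [0.991, -0.134, 0.0], [0.0, 0.001, -1.0]]
force: [0.2, 0.8, -1.3]
gripper_width: 0.0091
gripper_force: 59.1
```

```bash
python3 - <<'E'
from h import *
fs=[]
for i in range(4):
    arm.camera_params("wrist");o=arm.get_obs();fs.append(o['force'])
im=arm.snapshot("wrist");o=arm.get_obs();print(fs,o['force'],o['tcp_pos'],o['ft_torque']);cv2.imwrite("pics/w4.png",im)
E
```

```text
[array([ 0.21507717,  0.79338116, -1.33260971]), array([ 0.21507717,  0.79338116, -1.33260971]), array([ 0.21507717,  0.79338116, -1.33260971]), array([ 0.21507717,  0.79338116, -1.33260971])] [ 0.44603939  0.71987808 -1.03961425] [0.51224125 0.10014756 0.07973052] [-0.00705501 -0.02965902 -0.0140548 ]
```

Request:
arm_command(
  targets=[
    [0,0,-0.015,0,0,0],
    [0,0,-0.015,0,0,0],
    [0,0,-0.015,0,0,0],
    [0,0,-0.015,0,0,0],
    [0,0,-0.015,0,0,0],
  ],
)

```text
time_s: 7.95
tcp_pos: [0.512, 0.1001, 0.0777]
tool_rot: [[0.134, 0.991, 0.0], [0.991, -0.134, 0.0], [0.0, 0.0, -1.0]]
force: [-0.2, -0.1, 0.1]
gripper_width: 0.0093
gripper_force: 59.1
```

Request:
arm_command(
  targets=[
    [0,0,-0.005,0,0,0],
    [0,0,-0.005,0,0,0],
    [0,0,-0.005,0,0,0],
    [0,0,-0.005,0,0,0],
    [0,0,0,0,0,0],
  ],
)

```text
time_s: 8.37
tcp_pos: [0.512, 0.1001, 0.0774]
tool_rot: [[0.134, 0.991, -0.0], [0.991, -0.134, 0.0], [-0.0, -0.0, -1.0]]
force: [0.5, -0.8, -1.4]
gripper_width: 0.0093
gripper_force: 59.1
```

Request:
arm_command(
  targets=[
    [0,0,-0.005,0,0,0],
    [0,0,-0.005,0,0,0],
    [0,0,-0.005,0,0,0],
    [0,0,-0.005,0,0,0],
    [0,0,0,0,0,0],
  ],
)

```text
time_s: 8.78
tcp_pos: [0.512, 0.1001, 0.077]
tool_rot: [[0.134, 0.991, -0.0], [0.991, -0.134, -0.0], [-0.0, -0.0, -1.0]]
force: [0.4, -0.1, -1.6]
gripper_width: 0.0091
gripper_force: 59.1
```

Request:
arm_command(
  targets=[
    [0,0,-0.005,0,0,0],
    [0,0,-0.005,0,0,0],
    [0,0,-0.005,0,0,0],
    [0,0,-0.005,0,0,0],
    [0,0,0,0,0,0],
  ],
)

```text
time_s: 9.2
tcp_pos: [0.512, 0.1001, 0.0766]
tool_rot: [[0.134, 0.991, -0.0], [0.991, -0.134, 0.0], [0.0, -0.0, -1.0]]
force: [0.4, 0.4, -1.2]
gripper_width: 0.0092
gripper_force: 59.1
```

Request:
arm_command(
  targets=[
    [0,0,-0.004,0,0,0],
    [0,0,-0.004,0,0,0],
    [0,0,-0.004,0,0,0],
    [0,0,-0.004,0,0,0],
    [0,0,0,0,0,0],
  ],
)

```text
time_s: 9.62
tcp_pos: [0.512, 0.1001, 0.0763]
tool_rot: [[0.134, 0.991, -0.0], [0.991, -0.134, -0.0], [-0.0, -0.0, -1.0]]
force: [0.0, -0.0, 0.4]
gripper_width: 0.0096
gripper_force: 59.1
```

Request:
arm_command(
  targets=[
    [0,0,-0.0025,0,0,0],
    [0,0,-0.0025,0,0,0],
    [0,0,-0.0025,0,0,0],
    [0,0,0,0,0,0],
    [0,0,0,0,0,0],
  ],
)

```text
time_s: 10.03
tcp_pos: [0.512, 0.1001, 0.0762]
tool_rot: [[0.134, 0.991, 0.0], [0.991, -0.134, 0.0], [0.0, 0.0, -1.0]]
force: [-0.4, -0.2, 2.4]
gripper_width: 0.0094
gripper_force: 59.5
```

Request:
arm_command(
  targets=[
    [0,0,-0.0025,0,0,0],
    [0.0053,0.0396,0,0,0,0],
    [0.0053,0.0396,0,0,0,0],
    [0.0053,0.0396,0,0,0,0],
    [0.0053,0.0396,0,0,0,0],
  ],
)

```text
time_s: 10.45
tcp_pos: [0.5126, 0.1032, 0.0762]
tool_rot: [[0.134, 0.991, 0.0], [0.991, -0.134, -0.0], [-0.0, 0.0, -1.0]]
force: [-0.2, -3.1, 3.3]
gripper_width: 0.0092
gripper_force: 59.8
```

Request:
arm_command(
  targets=[
    [0.0053,0.0396,0,0,0,0],
    [0.0053,0.0396,0,0,0,0],
    [0.0053,0.0396,0,0,0,0],
    [0.0053,0.0396,0,0,0,0],
    [0.0053,0.0396,0,0,0,0],
  ],
)

```text
time_s: 10.87
tcp_pos: [0.5131, 0.1073, 0.0761]
tool_rot: [[0.134, 0.991, 0.0], [0.991, -0.134, -0.0], [-0.0, 0.0, -1.0]]
force: [-0.8, -3.7, 4.5]
gripper_width: 0.0091
gripper_force: 60.0
```

Request:
arm_command(
  targets=[
    [0.0053,0.0396,0,0,0,0],
    [0.0053,0.0396,0,0,0,0],
    [0.0053,0.0396,0,0,0,0],
    [0.0053,0.0396,0,0,0,0],
    [0.0053,0.0396,0,0,0,0],
  ],
)

```text
time_s: 11.28
tcp_pos: [0.5136, 0.1112, 0.0762]
tool_rot: [[0.134, 0.991, 0.0], [0.991, -0.134, -0.0], [-0.0, 0.0, -1.0]]
force: [-1.2, -4.0, 5.3]
gripper_width: 0.0094
gripper_force: 60.0
```

Request:
arm_command(
  targets=[
    [0.004,0.0297,0,0,0,0],
    [0.004,0.0297,0,0,0,0],
    [0.004,0.0297,0,0,0,0],
    [0.004,0.0297,0,0,0,0],
    [0.004,0.0297,0,0,0,0],
  ],
)

```text
time_s: 11.7
tcp_pos: [0.514, 0.1142, 0.0762]
tool_rot: [[0.134, 0.991, 0.0], [0.991, -0.134, -0.0], [-0.0, 0.0, -1.0]]
force: [-0.3, -5.1, 4.8]
gripper_width: 0.0093
gripper_force: 60.0
```

Request:
arm_command(
  targets=[
    [0.004,0.0297,0,0,0,0],
    [0.004,0.0297,0,0,0,0],
    [0.004,0.0297,0,0,0,0],
    [0.004,0.0297,0,0,0,0],
    [0.004,0.0297,0,0,0,0],
  ],
)

```text
time_s: 12.12
tcp_pos: [0.5143, 0.1171, 0.0761]
tool_rot: [[0.134, 0.991, 0.0], [0.991, -0.134, -0.0], [-0.0, 0.0, -1.0]]
force: [-0.4, -5.1, 5.0]
gripper_width: 0.0093
gripper_force: 60.0
```

Request:
arm_command(
  targets=[
    [0.004,0.0297,0,0,0,0],
    [0.004,0.0297,0,0,0,0],
    [0.004,0.0297,0,0,0,0],
    [0.004,0.0297,0,0,0,0],
    [0.004,0.0297,0,0,0,0],
  ],
)

```text
time_s: 12.53
tcp_pos: [0.5147, 0.1201, 0.0761]
tool_rot: [[0.134, 0.991, 0.0], [0.991, -0.134, -0.0], [-0.0, 0.0, -1.0]]
force: [-1.2, -4.1, 5.3]
gripper_width: 0.0096
gripper_force: 60.0
```

Request:
arm_command(
  targets=[
    [0.004,0.0297,0,0,0,0],
    [0.004,0.0297,0,0,0,0],
    [0.004,0.0297,0,0,0,0],
    [0.004,0.0297,0,0,0,0],
    [0.004,0.0297,0,0,0,0],
  ],
)

```text
time_s: 12.95
tcp_pos: [0.5151, 0.1231, 0.0761]
tool_rot: [[0.134, 0.991, 0.0], [0.991, -0.134, -0.0], [-0.0, 0.0, -1.0]]
force: [-0.1, -5.1, 5.2]
gripper_width: 0.0093
gripper_force: 60.1
```

Request:
arm_command(
  targets=[
    [0.004,0.0297,0,0,0,0],
    [0.004,0.0297,0,0,0,0],
    [0.004,0.0297,0,0,0,0],
    [0.004,0.0297,0,0,0,0],
    [0.004,0.0297,0,0,0,0],
  ],
)

```text
time_s: 13.37
tcp_pos: [0.5155, 0.126, 0.0761]
tool_rot: [[0.133, 0.991, 0.0], [0.991, -0.133, -0.0], [-0.0, 0.0, -1.0]]
force: [-0.8, -4.8, 5.2]
gripper_width: 0.0094
gripper_force: 60.1
```

Request:
arm_command(
  targets=[
    [0.004,0.0297,0,0,0,0],
    [0.004,0.0297,0,0,0,0],
    [0.004,0.0297,0,0,0,0],
    [0.004,0.0297,0,0,0,0],
    [0.004,0.0297,0,0,0,0],
  ],
)

```text
time_s: 13.78
tcp_pos: [0.5159, 0.129, 0.0761]
tool_rot: [[0.134, 0.991, -0.0], [0.991, -0.134, -0.0], [-0.0, 0.0, -1.0]]
force: [-0.6, -4.8, 5.4]
gripper_width: 0.0091
gripper_force: 60.1
```

Request:
arm_command(
  targets=[
    [0.004,0.0297,0,0,0,0],
    [0.004,0.0297,0,0,0,0],
    [0.004,0.0297,0,0,0,0],
    [0.004,0.0297,0,0,0,0],
    [0.004,0.0297,0,0,0,0],
  ],
)

```text
time_s: 14.2
tcp_pos: [0.5163, 0.132, 0.0761]
tool_rot: [[0.134, 0.991, -0.0], [0.991, -0.134, -0.0], [-0.0, -0.0, -1.0]]
force: [0.2, -4.1, 6.1]
gripper_width: 0.0095
gripper_force: 60.1
```

Request:
arm_command(
  targets=[
    [0.004,0.0297,0,0,0,0],
    [0.004,0.0297,0,0,0,0],
    [0.004,0.0297,0,0,0,0],
    [0.004,0.0297,0,0,0,0],
    [0.004,0.0297,0,0,0,0],
  ],
)

```text
time_s: 14.62
tcp_pos: [0.5167, 0.1349, 0.0761]
tool_rot: [[0.134, 0.991, -0.0], [0.991, -0.134, -0.0], [-0.0, -0.0, -1.0]]
force: [-0.3, -5.2, 5.0]
gripper_width: 0.0093
gripper_force: 60.1
```

Request:
arm_command(
  targets=[
    [0.004,0.0297,0,0,0,0],
    [0.004,0.0297,0,0,0,0],
    [0.004,0.0297,0,0,0,0],
    [0.004,0.0297,0,0,0,0],
    [0.004,0.0297,0,0,0,0],
  ],
)

```text
time_s: 15.03
tcp_pos: [0.5171, 0.1379, 0.0762]
tool_rot: [[0.133, 0.991, -0.0], [0.991, -0.133, -0.0], [-0.0, 0.0, -1.0]]
force: [-0.5, -4.5, 5.2]
gripper_width: 0.0094
gripper_force: 60.1
```

Request:
arm_command(
  targets=[
    [0.004,0.0297,0,0,0,0],
    [0.004,0.0297,0,0,0,0],
    [0.004,0.0297,0,0,0,0],
    [0.004,0.0297,0,0,0,0],
    [0.004,0.0297,0,0,0,0],
  ],
)

```text
time_s: 15.45
tcp_pos: [0.5175, 0.1409, 0.0761]
tool_rot: [[0.134, 0.991, -0.0], [0.991, -0.134, -0.0], [-0.0, -0.0, -1.0]]
force: [-0.3, -4.5, 5.5]
gripper_width: 0.0096
gripper_force: 60.1
```

Request:
arm_command(
  targets=[
    [0.004,0.0297,0,0,0,0],
    [0.004,0.0297,0,0,0,0],
    [0.004,0.0297,0,0,0,0],
    [0.004,0.0297,0,0,0,0],
    [0.004,0.0297,0,0,0,0],
  ],
)

```text
time_s: 15.87
tcp_pos: [0.5179, 0.1438, 0.0761]
tool_rot: [[0.134, 0.991, -0.0], [0.991, -0.134, -0.0], [-0.0, -0.0, -1.0]]
force: [-1.4, -4.5, 4.9]
gripper_width: 0.0093
gripper_force: 60.1
```

Request:
arm_command(
  targets=[
    [0.004,0.0297,0,0,0,0],
    [0.004,0.0297,0,0,0,0],
    [0.004,0.0297,0,0,0,0],
    [0.004,0.0297,0,0,0,0],
    [0.004,0.0297,0,0,0,0],
  ],
)

```text
time_s: 16.28
tcp_pos: [0.5183, 0.1468, 0.0761]
tool_rot: [[0.134, 0.991, -0.0], [0.991, -0.134, -0.0], [-0.0, -0.0, -1.0]]
force: [-0.4, -4.7, 5.4]
gripper_width: 0.0093
gripper_force: 60.1
```

Request:
arm_command(
  targets=[
    [0.004,0.0297,0,0,0,0],
    [0.004,0.0297,0,0,0,0],
    [0.004,0.0297,0,0,0,0],
    [0.004,0.0297,0,0,0,0],
    [0.004,0.0297,0,0,0,0],
  ],
)

```text
time_s: 16.7
tcp_pos: [0.5187, 0.1499, 0.0761]
tool_rot: [[0.134, 0.991, -0.0], [0.991, -0.134, -0.0], [-0.0, -0.0, -1.0]]
force: [-0.6, -4.3, 4.3]
gripper_width: 0.0089
gripper_force: 60.0
```

Request:
arm_command(
  targets=[
    [0.0027,0.0198,0,0,0,0],
    [0.0027,0.0198,0,0,0,0],
    [0.0027,0.0198,0,0,0,0],
    [0.0027,0.0198,0,0,0,0],
    [0.0027,0.0198,0,0,0,0],
  ],
)

```text
time_s: 17.12
tcp_pos: [0.5189, 0.152, 0.0759]
tool_rot: [[0.134, 0.991, -0.0], [0.991, -0.134, 0.0], [0.0, -0.0, -1.0]]
force: [-0.3, -0.6, 0.1]
gripper_width: 0.0093
gripper_force: 59.4
```

Request:
arm_command(
  targets=[
    [0.0027,0.0198,0,0,0,0],
    [0.0027,0.0198,0,0,0,0],
    [0.0027,0.0198,0,0,0,0],
    [0.0027,0.0198,0,0,0,0],
    [0,0,0,0,0,0],
  ],
)

```text
time_s: 17.53
tcp_pos: [0.5191, 0.1535, 0.076]
tool_rot: [[0.134, 0.991, -0.0], [0.991, -0.134, 0.0], [0.0, -0.0, -1.0]]
force: [-0.2, -0.5, -0.9]
gripper_width: 0.0092
gripper_force: 59.3
```

Contact is gone, so the tip is over the hole. I'll lower it gently.

Request:
arm_command(
  targets=[
    [0,0,-0.01,0,0,0],
    [0,0,-0.01,0,0,0],
    [0,0,-0.01,0,0,0],
    [0,0,-0.01,0,0,0],
    [0,0,0,0,0,0],
  ],
)

```text
time_s: 17.95
tcp_pos: [0.5192, 0.1534, 0.0752]
tool_rot: [[0.134, 0.991, -0.0], [0.991, -0.134, -0.0], [-0.0, -0.0, -1.0]]
force: [-1.0, 0.7, -1.0]
gripper_width: 0.0093
gripper_force: 59.3
```

Request:
arm_command(
  targets=[
    [0,0,-0.015,0,0,0],
    [0,0,-0.015,0,0,0],
    [0,0,-0.015,0,0,0],
    [0,0,-0.015,0,0,0],
    [0,0,0,0,0,0],
  ],
)

```text
time_s: 18.37
tcp_pos: [0.5192, 0.1534, 0.074]
tool_rot: [[0.134, 0.991, 0.0], [0.991, -0.134, 0.0], [0.0, 0.0, -1.0]]
force: [1.1, 0.4, -0.2]
gripper_width: 0.0093
gripper_force: 59.3
```

Request:
arm_command(
  targets=[
    [0,0,-0.015,0,0,0],
    [0,0,-0.015,0,0,0],
    [0,0,-0.015,0,0,0],
    [0,0,-0.015,0,0,0],
    [0,0,0,0,0,0],
  ],
)

```text
time_s: 18.78
tcp_pos: [0.5192, 0.1534, 0.0729]
tool_rot: [[0.134, 0.991, 0.0], [0.991, -0.134, 0.0], [0.0, 0.0, -1.0]]
force: [0.8, 1.1, -0.4]
gripper_width: 0.0096
gripper_force: 59.3
```

Request:
arm_command(
  targets=[
    [0,0.01,-0.03,0,0,0],
    [0,0.005,-0.03,0,0,0],
    [0,0,-0.03,0,0,0],
    [0,0,-0.03,0,0,0],
    [0,0,-0.03,0,0,0],
  ],
)

```text
time_s: 19.2
tcp_pos: [0.5192, 0.1537, 0.0698]
tool_rot: [[0.134, 0.991, -0.0], [0.991, -0.134, -0.0], [-0.0, -0.0, -1.0]]
force: [0.1, 0.4, -1.2]
gripper_width: 0.0092
gripper_force: 59.3
```

Request:
arm_command(
  targets=[
    [0,0,-0.04,0,0,0],
    [0,0,-0.04,0,0,0],
    [0,0,-0.04,0,0,0],
    [0,0,-0.04,0,0,0],
    [0,0,-0.04,0,0,0],
  ],
)

```text
time_s: 19.62
tcp_pos: [0.5192, 0.1537, 0.0658]
tool_rot: [[0.134, 0.991, -0.0], [0.991, -0.134, -0.0], [-0.0, -0.0, -1.0]]
force: [0.0, 0.9, -0.1]
gripper_width: 0.0092
gripper_force: 59.3
```

Request:
arm_command(
  targets=[
    [0,0,-0.03,0,0,0],
    [0,0,-0.03,0,0,0],
    [0,0,-0.03,0,0,0],
    [0,0,-0.03,0,0,0],
    [0,0,-0.03,0,0,0],
  ],
)

```text
time_s: 20.03
tcp_pos: [0.5192, 0.1537, 0.0628]
tool_rot: [[0.134, 0.991, 0.0], [0.991, -0.134, 0.0], [0.0, 0.0, -1.0]]
force: [-0.2, 1.2, -0.5]
gripper_width: 0.0093
gripper_force: 59.3
```

Request:
arm_command(
  targets=[
    [0,0,-0.02,0,0,0],
    [0,0,-0.02,0,0,0],
    [0,0,-0.02,0,0,0],
    [0,0,-0.02,0,0,0],
    [0,0,-0.02,0,0,0],
  ],
)

```text
time_s: 20.45
tcp_pos: [0.5192, 0.1537, 0.0608]
tool_rot: [[0.134, 0.991, 0.0], [0.991, -0.134, 0.0], [0.0, 0.0, -1.0]]
force: [0.3, 1.2, -0.7]
gripper_width: 0.0095
gripper_force: 59.3
```

Request:
arm_command(
  targets=[
    [0,0,-0.005,0,0,0],
    [0,0,-0.005,0,0,0],
    [0,0,0,0,0,0],
    [0,0,0,0,0,0],
    [0,0,0,0,0,0],
  ],
)

```text
time_s: 20.87
tcp_pos: [0.5192, 0.1537, 0.0607]
tool_rot: [[0.134, 0.991, 0.0], [0.991, -0.134, 0.0], [0.0, 0.0, -1.0]]
force: [1.1, 0.7, -0.9]
gripper_width: 0.0091
gripper_force: 59.3
```

Request:
arm_command(
  targets=[
    [0,0,-0.005,0,0,0],
    [0,0,-0.005,0,0,0],
    [0,0,-0.005,0,0,0],
    [0,0,0,0,0,0],
    [0,0,0,0,0,0],
  ],
)

```text
time_s: 21.28
tcp_pos: [0.5192, 0.1537, 0.0604]
tool_rot: [[0.134, 0.991, 0.0], [0.991, -0.134, -0.0], [0.0, 0.0, -1.0]]
force: [0.8, 1.6, -0.9]
gripper_width: 0.0093
gripper_force: 59.3
```

Request:
arm_command(
  targets=[
    [0,0,-0.004,0,0,0],
    [0,0,-0.004,0,0,0],
    [0,0,-0.004,0,0,0],
    [0,0,0,0,0,0],
    [0,0,0,0,0,0],
  ],
)

```text
time_s: 21.7
tcp_pos: [0.5192, 0.1537, 0.0603]
tool_rot: [[0.134, 0.991, 0.0], [0.991, -0.134, 0.0], [0.0, 0.0, -1.0]]
force: [-0.6, 1.6, 4.0]
gripper_width: 0.0095
gripper_force: 59.8
```

The flange is seated at the expected height. Releasing and retreating.

Request:
arm_command(
  targets=[
    [0,0,0,0,0,0],
    [0,0,0,0,0,0],
    [0,0,0,0,0,0],
    [0,0,0,0,0,0],
    [0,0,0,0,0,0],
  ],
  gripper=0,
)

```text
time_s: 22.12
tcp_pos: [0.5192, 0.1536, 0.0601]
tool_rot: [[0.134, 0.991, -0.0], [0.991, -0.134, -0.0], [-0.0, -0.0, -1.0]]
force: [0.3, -0.4, 0.3]
gripper_width: 0.0426
gripper_force: 0.0
```

Request:
arm_command(
  targets=[
    [0,0,0.2,0,0,0],
    [0,0,0.5,0,0,0],
    [0,0,0.7,0,0,0],
    [0,0,0.8,0,0,0],
    [0,0,0.8,0,0,0],
  ],
)

```text
time_s: 22.53
tcp_pos: [0.5192, 0.1537, 0.1216]
tool_rot: [[0.134, 0.991, 0.0], [0.991, -0.134, 0.0], [0.0, 0.0, -1.0]]
force: [-0.0, 0.2, 0.0]
gripper_width: 0.0428
gripper_force: 0.0
```

Request:
arm_command(
  targets=[
    [0,0,0.8,0,0,0],
    [0,0,0.8,0,0,0],
    [0,0,0.8,0,0,0],
    [0,0,0.5,0,0,0],
    [0,0,0,0,0,0],
  ],
)

```text
time_s: 22.95
tcp_pos: [0.5202, 0.1539, 0.1807]
tool_rot: [[0.134, 0.991, 0.004], [0.991, -0.134, 0.001], [0.001, 0.004, -1.0]]
force: [1.2, -0.1, -0.1]
gripper_width: 0.0427
gripper_force: 0.0
```

```bash
python3 - <<'E'
from h import *
w=arm.snapshot("wrist");s=arm.snapshot("scene")
cv2.imwrite("pics/end.png",np.hstack([cv2.resize(w[:400,150:500],(350,400)),cv2.resize(s[100:300,150:350],(400,400),interpolation=2)]))
c=arm.camera_params("wrist");print(arm.get_obs()['force'])
o=np.array([.5192,.1537]);o=o+.0
print(proj(c,[[*o,.008],[*o,.0265],[*(o+[.004,.03]),.099],[*(o-[.004,.03]),.099]]))
E
```

```text
[ 0.51523917  0.03197434 -0.8331401 ]
[[323.52062151 177.06797522]
 [323.5531844  181.92035346]
 [323.7084421  169.86043392]
 [323.74392882 242.754595  ]]
```

View pics/end.png

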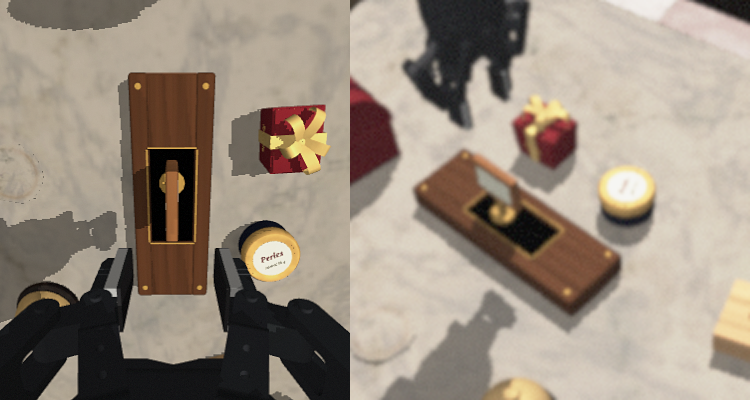

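Both views show the sign home and upright in the window: panel lengthways at crop col 172, flange flat on the plate. The tin and ballotin are untouched and the gripper is clear.

```bash
python3 -c "
from station import arm
print(arm.hand_in())"
```

```text
the job is handed in; nothing more can be done
None
```

The price sign is fully home in the hidden hole, upright with its panel along the base, and released; contact force stayed around 6 N in the readings, the tin and gift box were left as they stood, and I handed the job in at about 23 s.

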